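# Ring loaves onto the bakery display rod

## Task

Fill the display rod on the bakery counter: thread the dark seeded ring loaf onto the rod first, then the golden ring loaf outside it, taking both from the bread rack. Then push the blue end cap fully home on the rod's free end, and leave it all hanging still on the rod.

Things in the scene. Friction and masses are not known exactly. Their poses are not given: they have to be found in the camera images.
- dark_loaf: Dark brown stiff bread ring with pale seeds: 104 mm across, round hole 40 mm, 30 mm thick. Origin: centre of the hole; y axis: the hole's axis, level. Starts on edge in one of three slots (85 mm apart, loaves shuffled) of a tan rack; centre 60 mm, top 112 mm, slot walls 48 mm above the table. Grip from above on the two flat faces of the ring's top (32 mm deep from outside to hole). 0.1 to 0.16 kg.
- golden_loaf: Golden-yellow plain bread ring (not the whitish one, a bystander in the same rack). Size, mass, frame, start and grip as for the dark loaf: 104 mm across, hole 40 mm, 30 mm thick, origin at the hole's centre, y along the hole, in one of the three rack slots.
- end_cap: Blue block 46 (x) x 62 (y) x 46 mm (z), on the table, 0.05 to 0.1 kg. Origin: centre of the underside. Blind square bore 30 x 30 mm, 54 mm deep, along y, centre 23 mm above the underside; mouth in the end face at y = -31 mm, end wall 8 mm thick at +y. Starts with its y axis within 30 degrees of the stand's y. Grip from above on the long sides, 46 mm apart.
- rod_stand: Fixed red stand. Origin on the table under the post's centre, z up. Post 30 x 30 mm, 180 mm high; foot 14 mm thick. Steel rod 12 mm thick, level, axis 160 mm above the table, along +y from y = 15 to its free end at y = 255 mm. Loaves fit well at y = 65 and 140 mm; cap home: its origin at y = 232 mm, its y along the stand's. Hung, a loaf's centre is 14 mm, the bore's 9 mm below the axis.
Mind the look-alikes: they are no part of the job. Of the things that look like the golden_loaf, the smallest one is meant.

How it is judged:
On the way, in this order (a step that is already met when the one before it is completed fails the run):
1. the dark loaf is threaded on the rod (x of dark_loaf in the frame of rod_stand between -0.025 and 0.025 m and y of dark_loaf in the frame of rod_stand between 0.03 and 0.22 m and z of dark_loaf in the frame of rod_stand between 0.13 and 0.18 m), for 0.2 s.
2. the golden loaf is threaded on the rod outside the dark one (all of step 1 and x of golden_loaf in the frame of rod_stand between -0.025 and 0.025 m and y of golden_loaf in the frame of rod_stand between 0.03 and 0.22 m and z of golden_loaf in the frame of rod_stand between 0.13 and 0.18 m and ((y of dark_loaf in the frame of rod_stand below 0.05 m and y of golden_loaf in the frame of rod_stand above 0.05 m) or (y of dark_loaf in the frame of rod_stand below 0.076 m and y of golden_loaf in the frame of rod_stand above 0.076 m) or (y of dark_loaf in the frame of rod_stand below 0.102 m and y of golden_loaf in the frame of rod_stand above 0.102 m) or (y of dark_loaf in the frame of rod_stand below 0.128 m and y of golden_loaf in the frame of rod_stand above 0.128 m) or (y of dark_loaf in the frame of rod_stand below 0.154 m and y of golden_loaf in the frame of rod_stand above 0.154 m) or (y of dark_loaf in the frame of rod_stand below 0.18 m and y of golden_loaf in the frame of rod_stand above 0.18 m))), for 0.2 s.
At the end, for the whole second after the job is handed in: Both loaves hang on the rod (centres 130 to 180 mm high, within 25 mm sideways of it, 30 to 220 mm along the stand's y), the dark one nearer the post; the cap is on the free end, within 18 mm of home and 20 degrees of the rod's line; all at rest (under 30 mm/s) (all of step 2 and x of end_cap in the frame of rod_stand between -0.02 and 0.02 m and y of end_cap in the frame of rod_stand between 0.2 and 0.25 m and z of end_cap in the frame of rod_stand between 0.115 and 0.155 m and angle between the y axis of end_cap and the y axis of rod_stand, either way round below 0.35 rad and linear speed of each of dark_loaf, golden_loaf, end_cap below 0.03 m/s); the robot touches nothing.
It also fails if it takes over 72 s, if anything falls off the work surface, if the arm or the gripper's body presses on something with over 40 N, if the wrist force passes 120 N, or if a joint passes its speed limit or range.

## Robot

A 7-joint arm with a two-finger parallel gripper is mounted at the origin on the work surface. World frame = base frame: x ahead of the robot, y to its left, z up, the work surface at z = 0. Lengths are in m, angles in rad, forces in N, time in s.
With the tool pointing down it reaches from about 0.35 to 0.9 m from the base axis. Payload 19.9 kg.
Tool frame: the origin (TCP) lies midway between the tips of the shut fingers; the grasp point (between the pads) lies 19 mm behind it; z points along the fingers, y is the line along which they close (so a half turn about z gives the same grasp; the last joint's range is limited). The gripper opens to 85 mm and grips with 20 to 120 N. Pads are 22 mm wide; open, the fingers measure 114 mm over their backs; the gripper's body (76 mm by 85 mm) begins 54 mm behind the grasp point. The pads swing forward as they close: fully open they stand 13 mm farther back than shut.
Start: joints at [-1.351, 0.417, -0.01, 1.614, 0.005, 1.111, -0.053], TCP at [0.162, 0.604, 0.231] pointing down, gripper open.
Joint ranges: [-2.81, 2.81], [-0.39, 2.02], [-1.27, 1.25], [0.06, 2.57], [-1.19, 4.33], [0.19, 2], [-2.82, 2.82]. Speed limits (rad/s): [1.89, 1.89, 2.39, 2.39, 3.01, 3.01, 3.01].

## Interface

Orientations are given as a unit quaternion [w, x, y, z].
In Python, from cell import bot gives the robot as it stands. The module is installed in compiled form; this text tells all that it offers.
- The arm moves only by the tool drive_tool, never from a script. Its argument "increments" is a list of rows, each a list of 7 numbers: the closure, from 0 (fully open) to 1 (shut), then the shift along the tool's x, y, z in units of 25 mm (1.0 is 25 mm), then the turn, a rotation vector about the tool's x, y, z in units of 5 degrees (1.0 is 5 degrees). In form: [[jaw, tx, ty, tz, rx, ry, rz], ...]. A call has exactly 8 rows; each row shifts and turns the commanded pose from where the row before left it, along the tool's axes as they then stand; what a row does not reach is not made up. A row lasts 1/12 s, in which the tool goes at most 41.7 mm and 7.16 degrees, less where a joint would pass 70% of its speed; a pose out of reach is approached as far as the arm can. A call is refused whole if a number of a shift passes 1 or a number of a turn 1, either way. A call with a gripper value outside its range is refused whole. The fingers move at their own pace and stop on an object; the grip force is fixed at half the most. Time passes only in rows, so rows that do not move let the fingers close, or fill a call up. It gives the time, the measured TCP pose, the force, the opening and the grip force at its end, in the units of the state.
- bot.observe(): the state, without advancing time (a new reading comes with each control period).
- bot.get_image(name): name is "scene" or "top" or "wrist"; returns a dict with "img" (384x512x3 uint8, red, green, blue), "fx", "fy", "cx", "cy" (pixels), "D" ([k1, k2, p1, p2, k3] as OpenCV has them; the pictures are not rectified), "camera_from_world" (4x4, takes a point from world to camera coordinates); the wrist camera has in their place "hand_eye" (4x4, takes a point from camera to tool coordinates, whose origin is the TCP and whose axes are the flange's). Camera axes: x right, y down, z forward; pixel columns grow to the right and rows downward; lengths in m; the calibration is good to about 2 mm. A picture is of the moment at which its call begins: read the wrist's pose just before it. There is no depth.
- bot.sign_off(): hands the job in; it is judged then, once.
The state is a dict: "t": time; "joint_pos": joint angles; "joint_velocities": joint speeds; "effort": joint torques, N m; "ee_pos": TCP position; "tcp_rot": TCP orientation; "contact_force": force on the tool from outside, world axes, zero at the start; "wrist_torque": the same for the moment, N m; "grip_width": finger opening in m; "grip_force": force on a finger pad.
Only numpy, scipy, OpenCV 4.12 (cv2) and the standard library are available. Lean on these libraries where they do the work, as an engineer would, in place of code of your own. Each camera call takes 0.05 s, during which the arm holds its last target. There are 200 camera calls.

## Working session

There is one attempt and no reset: what is moved stays moved. The work goes in short steps, Python scripts to look and compute and a tool call to move; the robot and the scene stay as the last step left them, time stands still between calls to the robot, and variables do not carry over. Pictures are saved under pics/ and viewed, at most 11 in all, crops included, and the job is handed in when it is done.

Besides the shell and the picture viewer there is one more tool, called after ">>>" as name(argument=value, ...), one argument or row to a line, values as JSON. drive_tool: Moves the arm, as the interface text tells. Its arguments: {"type":"object","properties":{"increments":{"type":"array","items":{"type":"array","items":{"type":"number"}}}},"required":["increments"]}

```bash
mkdir -p pics; cat > h.py <<'E'
import numpy as np, cv2
from scipy.spatial.transform import Rotation as R
from cell import bot
def cam(n):
    s=bot.observe(); d=bot.get_image(n)
    K=np.array([[d['fx'],0,d['cx']],[0,d['fy'],d['cy']],[0,0,1.]])
    if 'camera_from_world' in d: T=np.linalg.inv(np.array(d['camera_from_world']))
    else:
        w,x,y,z=s['tcp_rot']; M=np.eye(4); M[:3,:3]=R.from_quat([x,y,z,w]).as_matrix(); M[:3,3]=s['ee_pos']; T=M@np.array(d['hand_eye'])
    return d['img'],K,np.array(d['D'],float),T
def ray(c,px):
    p=cv2.undistortPoints(np.array(px,float).reshape(-1,1,2),c[1],c[2]).reshape(-1,2)
    v=np.c_[p,np.ones(len(p))]@c[3][:3,:3].T
    return c[3][:3,3],v
def plane(c,px,z):
    o,v=ray(c,px); return o+v*((z-o[2])/v[:,2])[:,None]
def proj(c,P):
    Ti=np.linalg.inv(c[3]); r=cv2.Rodrigues(Ti[:3,:3])[0]
    return cv2.projectPoints(np.array(P,float).reshape(-1,1,3),r,Ti[:3,3],c[1],c[2])[0].reshape(-1,2)
def save(n,im): cv2.imwrite('pics/'+n,im[:,:,::-1])
E
python3 - <<'E'
from h import *
import pickle
a=cam('top');b=cam('scene');pickle.dump((a,b),open('c0.pkl','wb'))
save('top.png',cv2.resize(a[0],(800,600)));save('scene.png',cv2.resize(b[0],(800,600)))
print(bot.observe());print(a[3],b[3],a[1])
E
```

```text
{'t': 0.1, 'joint_pos': array([-1.35048804,  0.41790547, -0.01031744,  1.61407564,  0.00469534,
        1.11068501, -0.05298077]), 'joint_velocities': array([ 6.57822604e-04, -2.98537940e-03, -3.67023612e-05, -9.25365260e-04,
        3.00631590e-04, -3.36168282e-03,  2.47837907e-04]), 'effort': array([ 2.66272829e-03, -8.65831947e+01,  6.80418760e-01, -4.35635519e+01,
        1.91765022e-02,  4.96348410e-03, -3.84791429e-05]), 'ee_pos': array([0.16169048, 0.60342308, 0.23074437]), 'tcp_rot': array([-3.20564841e-05,  1.30511660e-01,  9.91446636e-01, -5.23774935e-04]), 'contact_force': array([0.85101919, 0.14865986, 0.40969321]), 'wrist_torque': array([-0.04402664, -0.02395292,  0.00386292]), 'grip_force': 0.0, 'grip_width': 0.08544299454666307}
[[-1.14155841e-02 -9.79830942e-01  1.99501905e-01  2.62525589e-01]
 [-9.99934836e-01  1.12044667e-02 -2.18723259e-03  9.28534774e-02]
 [-9.21942812e-05 -1.99513874e-01 -9.79894997e-01  1.12942762e+00]
 [ 0.00000000e+00  0.00000000e+00  0.00000000e+00  1.00000000e+00]] [[ 0.47580564  0.70312173 -0.52842107  1.25407532]
 [ 0.87938539 -0.36865374  0.30129017 -0.35040674]
 [ 0.01703926 -0.60804133 -0.7937225   1.21272753]
 [ 0.          0.          0.          1.        ]] [[376.82700161   0.         248.31658457]
 [  0.         376.82700161 191.93784363]
 [  0.           0.           1.        ]]
```

View pics/top.png

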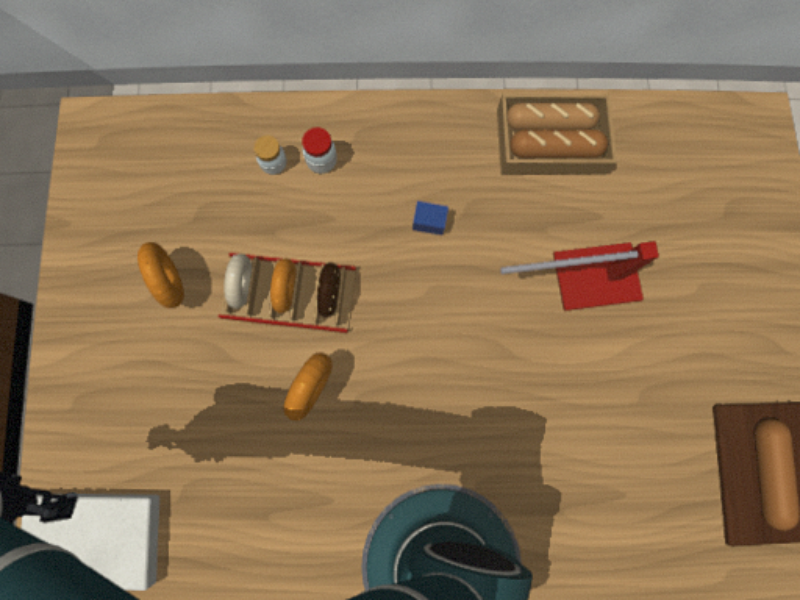

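View pics/scene.png

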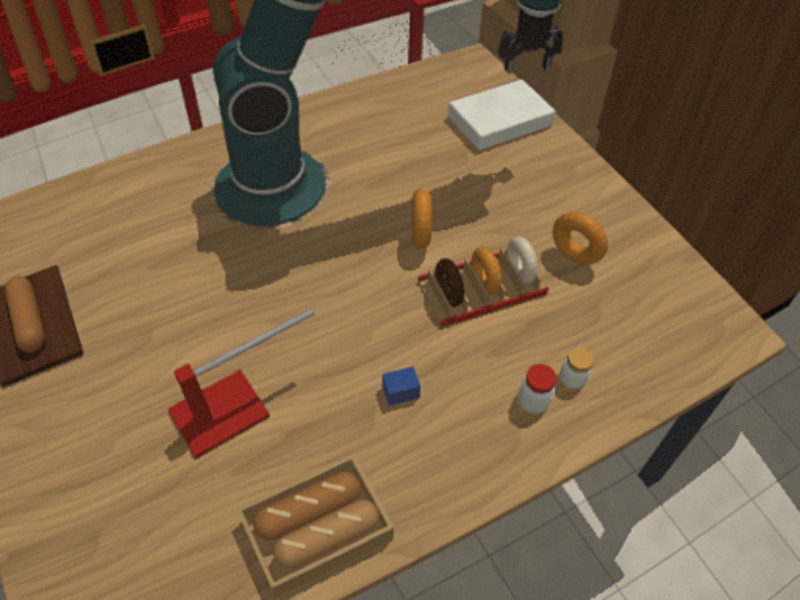

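The top view (800 px scale) shows these:
- **Dark loaf:** rack slot at (329,291).
- **Golden candidates:** rack loaf (283,287), free-standing rings (160,275) and (308,385). The whitish loaf is at (238,282). I choose (283,287), the smallest and in the rack.
- **Blue cap:** (431,218).
- **Rod:** free end (503,270), post (648,250).

```bash
cat >> h.py <<'E'
def mask(im,kind):
    h=cv2.cvtColor(im,cv2.COLOR_RGB2HSV).astype(int);H,S,V=h[...,0],h[...,1],h[...,2]
    m={'blue':(H>100)&(H<130)&(S>120)&(V>50),'gold':(H>8)&(H<22)&(S>190)&(V>110),'dark':(V<75)&(S>60)&(H<25),'red':((H<5)|(H>174))&(S>180)&(V>90),'steel':(S<60)&(V>110)&(V<235)}[kind]
    return m.astype(np.uint8)
def blob(c,kind,box):
    m=mask(c[0],kind); k=np.zeros_like(m); x0,y0,x1,y1=box; k[y0:y1,x0:x1]=m[y0:y1,x0:x1]
    n,l,s,ce=cv2.connectedComponentsWithStats(k); i=1+np.argmax(s[1:,4]); return (l==i).astype(np.uint8)
def rect(m):
    c=max(cv2.findContours(m,0,2)[0],key=cv2.contourArea); return c.reshape(-1,2),cv2.minAreaRect(c)
E
python3 - <<'E'
from h import *
import pickle
a,b=pickle.load(open('c0.pkl','rb'))
f=.64
for k,box,z in [('dark',(200,165,222,206),.06),('gold',(170,162,192,203),.06),('blue',(255,125,295,155),.046),('steel',(318,150,410,180),.16),('red',(405,150,425,170),.18)]:
    m=blob(a,k,box);c,r=rect(m)
    P=plane(a,cv2.boxPoints(r),z)
    print(k,m.sum(),'px',np.round(r[0],1),r[1],'ctr',plane(a,[r[0]],z)[0].round(4)); print(P.round(4)[:,:2].tolist())
# free-standing rings sizes
for box in [(85,150,120,200),(180,222,216,270)]:
    c,r=rect(blob(a,'gold',box)); print('other',r)
for k,box in [('steel',(125,195,205,242)),('red',(108,230,135,260)),('blue',(240,230,272,262))]:
    m=blob(b,k,box);c,r=rect(m);print('scene',k,m.sum(),cv2.boxPoints(r).round(1).tolist())
t=np.hstack([cv2.resize(a[0][150:215,135:235],(400,260),interpolation=2),cv2.resize(b[0][145:215,260:360],(400,280),interpolation=2)[:260]])
save('crop.png',t)
E
```

```text
dark 399 px [209.7 185.5] (13.395750999450684, 33.737449645996094) ctr [0.5008 0.2026 0.06  ]
[[0.4541, 0.2274], [0.5538, 0.2165], [0.5483, 0.1774], [0.4488, 0.189]]
gold 193 px [178.3 182.3] (9.651861190795898, 33.33374786376953) ctr [0.5113 0.2944 0.06  ]
[[0.4637, 0.3119], [0.5631, 0.3051], [0.5598, 0.2766], [0.4606, 0.284]]
blue 268 px [275.1 137.5] (18.96185874938965, 14.042509078979492) ctr [0.6504 0.0074 0.046 ]
[[0.6341, 0.0399], [0.6782, 0.0313], [0.6668, -0.0252], [0.6228, -0.0162]]
steel 365 px [363.6 167.7] (4.41213321685791, 87.80374908447266) ctr [ 0.5227 -0.2187  0.16  ]
[[0.5159, -0.1001], [0.5421, -0.3394], [0.5298, -0.3396], [0.5038, -0.1009]]
red 119 px [414. 160.] (10.0, 12.0) ctr [ 0.5373 -0.3499  0.18  ]
[[0.5512, -0.3349], [0.551, -0.3678], [0.5234, -0.3648], [0.5237, -0.3321]]
other ((97.61288452148438, 176.4403839111328), (41.417266845703125, 12.377250671386719), 68.49856567382812)
other ((194.50001525878906, 245.00001525878906), (13.416407585144043, 39.80200958251953), 26.56505012512207)
scene steel 277 [[123.69999694824219, 236.60000610351562], [198.89999389648438, 197.0], [200.8000030517578, 200.5], [125.5999984741211, 240.10000610351562]]
scene red 91 [[111.19999694824219, 237.39999389648438], [120.0, 233.0], [123.80000305175781, 240.60000610351562], [115.0, 245.0]]
scene blue 270 [[244.6999969482422, 237.3000030517578], [266.0, 234.60000610351562], [267.8999938964844, 249.89999389648438], [246.60000610351562, 252.60000610351562]]
```

View pics/crop.png

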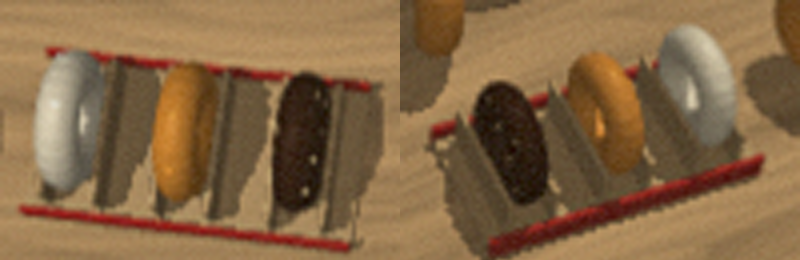

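The crop confirms the choice: dark seeded ring in the right slot, golden ring in the middle, whitish one on the left. I'm heading there now, turning the tool toward the rack's yaw on the way.

>>> drive_tool(
  increments=[
    [0, -0.7, -0.5, 0, 0, 0, -0.21],
    [0, -0.7, -0.5, 0, 0, 0, -0.21],
    [0, -0.7, -0.5, 0, 0, 0, -0.21],
    [0, -0.7, -0.5, 0, 0, 0, -0.21],
    [0, -0.7, -0.5, 0, 0, 0, -0.21],
    [0, -0.7, -0.5, 0, 0, 0, -0.21],
    [0, -0.7, -0.5, 0, 0, 0, -0.21],
    [0, -0.7, -0.5, 0, 0, 0, -0.21],
  ],
)

```text
t: 0.77
ee_pos: [0.2798, 0.4772, 0.2311]
tcp_rot: [-0.0, 0.057, 0.998, -0.0]
contact_force: [-0.3, 0.4, 0.2]
grip_width: 0.0852
grip_force: 0.0
```

```bash
cat >> h.py <<'E'
PSI=0.110; FREE=np.array([0.5098,-0.1005]); YS=np.array([-np.sin(PSI),np.cos(PSI)]); O=FREE-0.255*YS
def stand(x,y): return O+x*np.array([np.cos(PSI),np.sin(PSI)])+y*YS
def pose():
    s=bot.observe(); w,x,y,z=s['tcp_rot']; return s,R.from_quat([x,y,z,w]),np.array(s['ee_pos'])
def go(P,yaw):
    "units to reach TCP P with tool y at world yaw (y axis = (-sin,cos)), pointing down"
    s,r,p=pose(); t=(r.inv().apply(np.array(P)-p))/.025
    y=np.array([-np.sin(yaw),np.cos(yaw),0]); z=np.array([0,0,-1.]); G=np.c_[np.cross(y,z),y,z]
    rv=(r.inv()*R.from_matrix(G)).as_rotvec(degrees=True)/5
    print('t',round(s['t'],2),'p',p.round(4),'yaw',round(np.arctan2(-r.as_matrix()[0,1],r.as_matrix()[1,1]),4),'units',t.round(2),'rot',rv.round(2),'F',np.round(s['contact_force'],1),'w',round(s['grip_width'],4),round(s['grip_force'],1))
E
python3 -c "
from h import *
go([.5,.205,.22],-.115)"
```

```text
t 0.77 p [0.2798 0.4772 0.2311] yaw -0.1143 units [-9.99 -9.81  0.45] rot [-0.01 -0.    0.01] F [-0.3  0.4  0.2] w 0.0852 0.0
```

>>> drive_tool(
  increments=[
    [0, -0.62, -0.61, 0, 0, 0, 0],
    [0, -0.62, -0.61, 0, 0, 0, 0],
    [0, -0.62, -0.61, 0, 0, 0, 0],
    [0, -0.62, -0.61, 0, 0, 0, 0],
    [0, -0.62, -0.61, 0, 0, 0, 0],
    [0, -0.62, -0.61, 0, 0, 0, 0],
    [0, -0.62, -0.61, 0, 0, 0, 0],
    [0, -0.62, -0.61, 0, 0, 0, 0],
  ],
)

```text
t: 1.43
ee_pos: [0.3889, 0.3418, 0.2311]
tcp_rot: [-0.0, 0.058, 0.998, -0.0]
contact_force: [0.5, 0.4, -0.1]
grip_width: 0.0855
grip_force: 0.0
```

>>> drive_tool(
  increments=[
    [0, -0.62, -0.61, 0, 0, 0, 0],
    [0, -0.62, -0.61, 0, 0, 0, 0],
    [0, -0.62, -0.61, 0, 0, 0, 0],
    [0, -0.62, -0.61, 0, 0, 0, 0],
    [0, -0.62, -0.61, 0, 0, 0, 0],
    [0, -0.62, -0.61, 0, 0, 0, 0],
    [0, -0.6, -0.5, 0, 0, 0, 0],
    [0, 0, 0, 0, 0, 0, 0],
  ],
)

```text
t: 2.1
ee_pos: [0.4859, 0.2238, 0.2312]
tcp_rot: [0.0, 0.06, 0.998, -0.001]
contact_force: [-0.0, -0.1, 0.0]
grip_width: 0.0856
grip_force: 0.0
```

```bash
python3 - <<'E'
from h import *
import pickle
go([.5,.205,.2],-.115)
c=cam('wrist');pickle.dump(c,open('w1.pkl','wb'))
im=c[0].copy()
for P in [(.5,.205,.06),(.511,.29,.06)]:
    q=proj(c,[P])[0];print(q);cv2.circle(im,tuple(int(v) for v in q),3,(0,255,255),-1)
save('w1.png',im);print(c[3].round(3))
E
```

```text
t 2.1 p [0.4859 0.2238 0.2312] yaw -0.1195 units [-0.65 -0.68  1.25] rot [-0.01  0.01 -0.05] F [-0.  -0.1  0. ] w 0.0856 0.0
[241.46954553 192.37296135]
[313.67079386 193.06399716]
[[ 0.119  0.948  0.295  0.411]
 [ 0.993 -0.113 -0.037  0.233]
 [-0.002  0.297 -0.955  0.374]
 [ 0.     0.     0.     1.   ]]
```

View pics/w1.png

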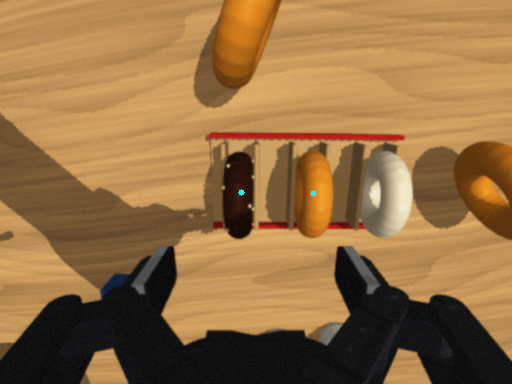

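The wrist view shows dark loaf centred at about (239,195), golden at about (314,194), and the rack bars nearly parallel to the tool's y. The predictions land on both loaves.

```bash
python3 - <<'E'
from h import *
import pickle
c=pickle.load(open('w1.pkl','rb'))
for k,box in [('dark',(215,145,262,242)),('gold',(288,145,340,242))]:
    m=blob(c,k,box);q,r=rect(m)
    # lateral: width centre at top of ring (z~.09), along: silhouette centre
    print(k,m.sum(),cv2.boundingRect(q),r,plane(c,[r[0]],.06)[0],plane(c,[r[0]],.1)[0])
q,r=rect(blob(c,'red',(200,128,415,145)));v=cv2.fitLine(q,2,0,.01,.01).ravel();P=plane(c,[v[2:]-90*v[:2],v[2:]+90*v[:2]],.04);d=P[1]-P[0];print('rack yaw',np.arctan2(-d[0],d[1]),np.linalg.norm(plane(c,[(210,136),(404,138)],.05)[0]-plane(c,[(404,138)],.05)[0]))
go([.5,.2035,.112],-.125)
E
```

```text
dark 2250 (223, 152, 30, 86) ((237.5, 194.5), (85.0, 29.0), 90.0) [0.50204813 0.19996612 0.06      ] [0.49040323 0.20414803 0.1       ]
gold 2479 (295, 151, 38, 87) ((313.5, 194.0), (86.0, 37.0), 90.0) [0.51213661 0.28973136 0.06      ] [0.49920471 0.28246181 0.1       ]
rack yaw -0.12691702550483527 0.2268735476544954
t 2.15 p [0.4847 0.2255 0.2311] yaw -0.1182 units [-0.71 -0.8   4.76] rot [-0.01  0.    0.08] F [-0.4  0.5 -0.6] w 0.0851 0.0
```

>>> drive_tool(
  increments=[
    [0, -0.2, -0.21, 0.6, 0, 0, 0.02],
    [0, -0.2, -0.21, 0.6, 0, 0, 0.02],
    [0, -0.2, -0.21, 0.6, 0, 0, 0.02],
    [0, -0.2, -0.21, 0.6, 0, 0, 0.02],
    [0, 0, 0, 0.5, 0, 0, 0.02],
    [0, 0, 0, 0.3, 0, 0, 0],
    [0, 0, 0, 0, 0, 0, 0],
    [0, 0, 0, 0, 0, 0, 0],
  ],
)

```text
t: 2.82
ee_pos: [0.5008, 0.2045, 0.1514]
tcp_rot: [-0.0, 0.061, 0.998, -0.0]
contact_force: [0.4, 0.2, 0.3]
grip_width: 0.0848
grip_force: 0.0
```

```bash
python3 - <<'E'
from h import *
go([.502,.2025,.082],-.127)
c=cam('wrist');m=blob(c,'dark',(120,100,380,260));q,r=rect(m);print(r,[plane(c,[r[0]],z)[0].round(4) for z in (.06,.09)])
q,r=rect(blob(c,'red',(150,60,480,170)));v=cv2.fitLine(q,2,0,.01,.01).ravel();print('line',v)
im=c[0].copy();save('w2.png',im)
E
```

```text
t 2.82 p [0.5008 0.2045 0.1514] yaw -0.123 units [-0.06 -0.07  2.78] rot [-0.   -0.    0.05] F [0.4 0.2 0.3] w 0.0848 0.0
((252.0, 202.0), (114.0, 40.0), 90.0) [array([0.5021, 0.201 , 0.06  ]), array([0.4924, 0.2026, 0.09  ])]
line [9.9982643e-01 1.8631905e-02 3.2500000e+02 1.2445000e+02]
```

View pics/w2.png

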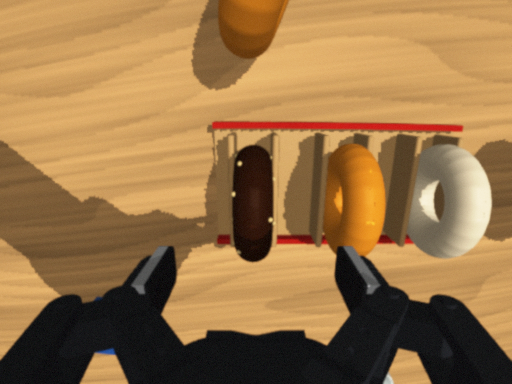

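The dark loaf sits at (252,202), centred between the fingers, and the right fingertip is clear of the golden loaf. Descending and gripping.

>>> drive_tool(
  increments=[
    [0, -0.06, -0.1, 0.4, 0, 0, 0.08],
    [0, 0, 0, 0.5, 0, 0, 0],
    [0, 0, 0, 0.5, 0, 0, 0],
    [0, 0, 0, 0.5, 0, 0, 0],
    [0, 0, 0, 0.5, 0, 0, 0],
    [0, 0, 0, 0.35, 0, 0, 0],
    [0, 0, 0, 0, 0, 0, 0],
    [0.5, 0, 0, 0, 0, 0, 0],
  ],
)

```text
t: 3.53
ee_pos: [0.5023, 0.2012, 0.0825]
tcp_rot: [-0.0, 0.065, 0.998, -0.0]
contact_force: [0.9, 0.3, 0.0]
grip_width: 0.0753
grip_force: 0.0
```

>>> drive_tool(
  increments=[
    [1, 0, 0, 0, 0, 0, 0],
    [1, 0, 0, 0, 0, 0, 0],
    [1, 0, 0, 0, 0, 0, 0],
    [1, 0, 0, 0, 0, 0, 0],
    [1, 0, 0, 0, 0, 0, 0],
    [1, 0, 0, 0, 0, 0, 0],
    [1, 0, 0, 0, 0, 0, 0],
    [1, 0, 0, 0, 0, 0, 0],
  ],
)

```text
t: 4.2
ee_pos: [0.5027, 0.2015, 0.0832]
tcp_rot: [0.0, 0.065, 0.998, 0.0]
contact_force: [0.1, -0.8, 6.3]
grip_width: 0.0289
grip_force: 59.4
```

```bash
python3 -c "
from h import *
print(stand(0,.255),stand(0,.33),stand(0,.065),O)
P=stand(0,.33);go([*P,.22],PSI)"
```

```text
[ 0.5098 -0.1005] [ 0.50156663 -0.02595329] [ 0.53065788 -0.28935166] [ 0.53779347 -0.3539588 ]
t 4.2 p [0.5027 0.2015 0.0832] yaw -0.1308 units [-1.14 -9.02 -5.47] rot [ 0.01  0.01 -2.76] F [ 0.1 -0.8  6.3] w 0.0289 59.4
```

>>> drive_tool(
  increments=[
    [1, 0, 0, -0.3, 0, 0, 0],
    [1, 0, 0, -0.5, 0, 0, 0],
    [1, 0, 0, -0.6, 0, 0, 0],
    [1, 0, 0, -0.7, 0, 0, 0],
    [1, 0, -0.2, -0.8, 0, 0, 0],
    [1, 0, -0.5, -0.6, 0, 0, -0.2],
    [1, 0, -0.7, -0.3, 0, 0, -0.3],
    [1, 0, -0.7, -0.2, 0, 0, -0.3],
  ],
)

```text
t: 4.87
ee_pos: [0.4967, 0.1488, 0.1843]
tcp_rot: [0.001, 0.03, 1.0, 0.0]
contact_force: [0.2, 0.5, -1.7]
grip_width: 0.0291
grip_force: 59.3
```

>>> drive_tool(
  increments=[
    [1, -0.1, -0.7, 0, 0, 0, -0.3],
    [1, -0.1, -0.7, 0, 0, 0, -0.3],
    [1, -0.1, -0.7, 0, 0, 0, -0.3],
    [1, -0.1, -0.7, 0, 0, 0, -0.3],
    [1, -0.1, -0.7, 0, 0, 0, -0.3],
    [1, -0.1, -0.7, 0, 0, 0, -0.3],
    [1, 0, -0.5, 0, 0, 0, -0.2],
    [1, 0, 0, 0, 0, 0, 0],
  ],
)

```text
t: 5.53
ee_pos: [0.5134, 0.029, 0.1832]
tcp_rot: [0.0, -0.056, 0.998, -0.0]
contact_force: [0.7, -0.3, -1.2]
grip_width: 0.0289
grip_force: 59.3
```

```bash
python3 - <<'E'
from h import *
go([*stand(0,.31),.183],PSI)
go([*stand(0,.08),.183],PSI)
a=cam('top');b=cam('scene')
m=blob(a,'dark',(240,150,330,215));q,r=rect(m);print(r,plane(a,[r[0]],.16))
# rod free end by two views
import pickle;pickle.dump((a,b),open('c1.pkl','wb'))
m=mask(a[0],'steel')[155:180,318:400];ys,xs=np.nonzero(m)
print('rod left px',xs.min()+318,proj(a,[[*stand(0,.255),.16]]),proj(b,[[*stand(0,.255),.16],[*stand(0,.015),.16]]))
t=np.hstack([cv2.resize(a[0][130:210,260:360],(400,320)),cv2.resize(b[0][150:250,110:235],(400,320))]);save('t1.png',t)
E
```

```text
t 5.53 p [0.5134 0.029  0.1832] yaw 0.1112 units [ 0.71 -2.93  0.01] rot [-0.01  0.01  0.01] F [ 0.7 -0.3 -1.2] w 0.0289 59.3
t 5.53 p [0.5134 0.029  0.1832] yaw 0.1112 units [  0.72 -12.13   0.02] rot [-0.01  0.01  0.01] F [ 0.7 -0.3 -1.2] w 0.0289 59.3
((251.300048828125, 167.9000244140625), (6.708203315734863, 2.236067771911621), 26.56505012512207) [[0.52507056 0.082007   0.16      ]]
rod left px 329 [[319.97763329 172.74904434]] [[200.20863405 198.34323824]
 [124.13758357 238.27605937]]
```

View pics/t1.png

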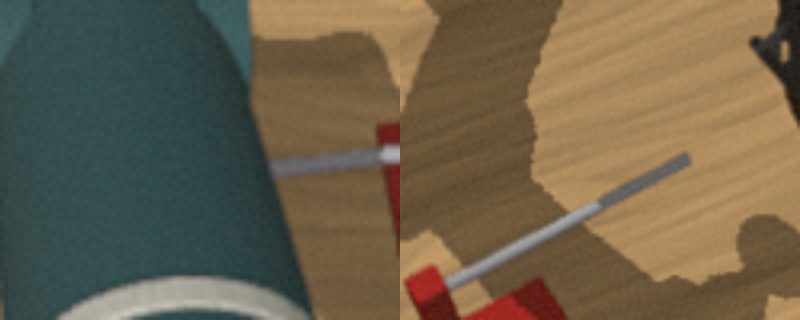

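The scene crop shows the rod tip at about (200.6,199.4) full-frame px, against a prediction of (200.2,198.3). The rod line is confirmed, so I'm threading.

>>> drive_tool(
  increments=[
    [1, 0.2, -0.3, 0, 0, 0, 0],
    [1, 0.2, -0.4, 0, 0, 0, 0],
    [1, 0.2, -0.4, 0, 0, 0, 0],
    [1, 0.1, -0.4, 0, 0, 0, 0],
    [1, 0, -0.4, 0, 0, 0, 0],
    [1, 0, -0.4, 0, 0, 0, 0],
    [1, 0, -0.3, 0, 0, 0, 0],
    [1, 0, -0.1, 0, 0, 0, 0],
  ],
)

```text
t: 6.3
ee_pos: [0.5037, -0.0389, 0.1826]
tcp_rot: [0.0, -0.056, 0.998, -0.0]
contact_force: [-0.4, 0.4, -0.6]
grip_width: 0.0287
grip_force: 59.3
```

```bash
python3 - <<'E'
from h import *
go([*stand(0,.08),.183],PSI)
b=cam('scene');c=cam('wrist')
t=np.hstack([cv2.resize(b[0][150:250,110:235],(400,320)),cv2.resize(c[0],(400,320))]);save('t2.png',t)
E
```

```text
t 6.3 p [ 0.5037 -0.0389  0.1826] yaw 0.1119 units [ 0.04 -9.48 -0.01] rot [-0.01  0.    0.02] F [-0.4  0.4 -0.6] w 0.0287 59.3
```

View pics/t2.png

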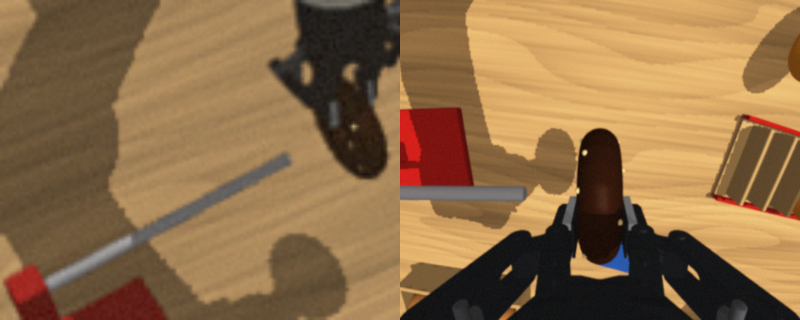

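The rod tip at (525,193) lines up with the ring's centre at (600,195) in the wrist view. Pushing on.

>>> drive_tool(
  increments=[
    [1, 0, -0.3, 0, 0, 0, 0],
    [1, 0, -0.5, 0, 0, 0, 0],
    [1, 0, -0.6, 0, 0, 0, 0],
    [1, 0, -0.7, 0, 0, 0, 0],
    [1, 0, -0.7, 0, 0, 0, 0],
    [1, 0, -0.7, 0, 0, 0, 0],
    [1, 0, -0.7, 0, 0, 0, 0],
    [1, 0, -0.7, 0, 0, 0, 0],
  ],
)

```text
t: 7.07
ee_pos: [0.5174, -0.1598, 0.1825]
tcp_rot: [-0.0, -0.057, 0.998, -0.0]
contact_force: [0.2, -0.9, -0.4]
grip_width: 0.029
grip_force: 59.3
```

>>> drive_tool(
  increments=[
    [1, 0, -0.7, 0, 0, 0, 0],
    [1, 0, -0.7, 0, 0, 0, 0],
    [1, 0, -0.7, 0, 0, 0, 0],
    [1, 0, -0.7, 0, 0, 0, 0],
    [1, 0, -0.7, 0, 0, 0, 0],
    [1, 0, -0.6, 0, 0, 0, 0],
    [1, 0, -0.4, 0, 0, 0, 0],
    [1, 0, -0.1, 0, 0, 0, 0],
  ],
)

```text
t: 7.73
ee_pos: [0.5302, -0.2749, 0.1825]
tcp_rot: [-0.0, -0.056, 0.998, -0.0]
contact_force: [0.5, -0.3, -0.2]
grip_width: 0.0292
grip_force: 59.3
```

```bash
python3 -c "
from h import *
go([*stand(0,.075),.170],PSI)"
```

```text
t 7.73 p [ 0.5302 -0.2749  0.1825] yaw 0.1121 units [ 0.04 -0.18  0.5 ] rot [-0.01 -0.    0.02] F [ 0.5 -0.3 -0.2] w 0.0292 59.3
```

>>> drive_tool(
  increments=[
    [1, 0, -0.1, 0.1, 0, 0, 0],
    [1, 0, -0.1, 0.15, 0, 0, 0],
    [1, 0, 0, 0.15, 0, 0, 0],
    [1, 0, 0, 0.1, 0, 0, 0],
    [1, 0, 0, 0, 0, 0, 0],
    [0.5, 0, 0, 0, 0, 0, 0],
    [0.5, 0, 0, 0, 0, 0, 0],
    [0.5, 0, 0, 0, 0, 0, 0],
  ],
)

```text
t: 8.4
ee_pos: [0.531, -0.2781, 0.1703]
tcp_rot: [0.0, -0.057, 0.998, -0.0]
contact_force: [0.1, 0.2, 0.0]
grip_width: 0.0426
grip_force: 0.0
```

>>> drive_tool(
  increments=[
    [0.5, 0, 0, 0, 0, 0, 0],
    [0.5, 0, 0, 0, 0, 0, 0],
    [0.5, 0, 0, -0.3, 0, 0, 0],
    [0.5, 0, 0, -0.6, 0, 0, 0],
    [0.5, 0, 0, -0.8, 0, 0, 0],
    [0.4, 0, 0, -0.8, 0, 0, 0],
    [0.2, 0, 0.3, -0.8, 0, 0, 0],
    [0, 0, 0.6, -0.3, 0, 0, 0],
  ],
)

```text
t: 9.07
ee_pos: [0.5287, -0.2576, 0.2634]
tcp_rot: [0.001, -0.056, 0.998, -0.001]
contact_force: [0.6, -0.3, 0.5]
grip_width: 0.0734
grip_force: 0.0
```

```bash
python3 - <<'E'
from h import *
go([.512,.286,.24],-.13)
b=cam('scene')
m=blob(b,'dark',(115,190,205,290));q,r=rect(m);print(m.sum(),r,[(y,proj(b,[[*stand(0,y),.146]])[0].round(1)) for y in (.06,.075,.09)])
E
```

```text
t 9.07 p [ 0.5287 -0.2576  0.2634] yaw 0.1112 units [-1.74 21.69  0.89] rot [-0.02  0.04  2.76] F [ 0.6 -0.3  0.5] w 0.0734 0.0
409 ((145.50003051757812, 231.00003051757812), (36.224300384521484, 13.416407585144043), 63.43495178222656) [(0.06, array([139.9, 233.2])), (0.075, array([144.7, 230.7])), (0.09, array([149.5, 228.1]))]
```

The dark loaf hangs at stand y≈77 mm (centroid (145.5,231), predicted (144.7,230.7) for 75 mm). Next, the golden one.

>>> drive_tool(
  increments=[
    [0, 0, 0.6, 0, 0, 0, 0.1],
    [0, 0, 0.9, 0, 0, 0, 0.2],
    [0, 0, 0.9, 0, 0, 0, 0.3],
    [0, 0, 0.9, 0, 0, 0, 0.4],
    [0, 0, 0.9, 0, 0, 0, 0.4],
    [0, 0, 0.9, 0, 0, 0, 0.4],
    [0, 0, 0.9, 0, 0, 0, 0.4],
    [0, 0, 0.9, 0, 0, 0, 0.4],
  ],
)

```text
t: 9.78
ee_pos: [0.5231, -0.0828, 0.2606]
tcp_rot: [0.0, 0.058, 0.998, -0.0]
contact_force: [1.2, -0.1, 0.6]
grip_width: 0.0849
grip_force: 0.0
```

>>> drive_tool(
  increments=[
    [0, 0, 0.9, 0, 0, 0, 0.1],
    [0, 0, 0.9, 0, 0, 0, 0],
    [0, 0, 0.9, 0, 0, 0, 0],
    [0, 0, 0.9, 0, 0, 0, 0],
    [0, 0, 0.9, 0, 0, 0, 0],
    [0, 0, 0.9, 0, 0, 0, 0],
    [0, 0, 0.9, 0, 0, 0, 0],
    [0, 0, 0.9, 0, 0, 0, 0],
  ],
)

```text
t: 10.45
ee_pos: [0.5451, 0.096, 0.2606]
tcp_rot: [0.0, 0.061, 0.998, 0.0]
contact_force: [0.7, 0.5, 0.2]
grip_width: 0.0854
grip_force: 0.0
```

```bash
python3 -c "
from h import *
go([.512,.286,.17],-.13)"
```

```text
t 10.45 p [0.5451 0.096  0.2606] yaw -0.1222 units [2.24 7.38 3.62] rot [0.   0.   0.09] F [0.7 0.5 0.2] w 0.0854 0.0
```

>>> drive_tool(
  increments=[
    [0, 0.3, 0.9, 0.1, 0, 0, 0.09],
    [0, 0.3, 0.9, 0.1, 0, 0, 0],
    [0, 0.3, 0.9, 0.2, 0, 0, 0],
    [0, 0.3, 0.9, 0.2, 0, 0, 0],
    [0, 0.3, 0.9, 0.3, 0, 0, 0],
    [0, 0.3, 0.9, 0.4, 0, 0, 0],
    [0, 0.2, 0.8, 0.6, 0, 0, 0],
    [0, 0.2, 0.8, 0.7, 0, 0, 0],
  ],
)

```text
t: 11.12
ee_pos: [0.5131, 0.2768, 0.1955]
tcp_rot: [0.001, 0.065, 0.998, 0.0]
contact_force: [0.8, 0.5, -0.4]
grip_width: 0.0853
grip_force: 0.0
```

>>> drive_tool(
  increments=[
    [0, 0, 0.3, 0.5, 0, 0, 0],
    [0, 0, 0.1, 0.4, 0, 0, 0],
    [0, 0, 0, 0, 0, 0, 0],
    [0, 0, 0, 0, 0, 0, 0],
    [0, 0, 0, 0, 0, 0, 0],
    [0, 0, 0, 0, 0, 0, 0],
    [0, 0, 0, 0, 0, 0, 0],
    [0, 0, 0, 0, 0, 0, 0],
  ],
)

```text
t: 11.78
ee_pos: [0.5146, 0.2851, 0.1732]
tcp_rot: [0.0, 0.065, 0.998, 0.0]
contact_force: [0.5, -0.4, 0.7]
grip_width: 0.086
grip_force: 0.0
```

```bash
python3 - <<'E'
from h import *
c=cam('wrist');m=blob(c,'gold',(190,110,320,262));q,r=rect(m);print(r,cv2.boundingRect(q),[plane(c,[r[0]],z)[0].round(4) for z in (.06,.09)])
go([.5127,.2863,.082],-.13)
save('w3.png',c[0])
E
```

```text
((256.0, 190.0), (106.0, 36.0), 90.0) (238, 137, 37, 107) [array([0.5116, 0.2859, 0.06  ]), array([0.5032, 0.287 , 0.09  ])]
t 11.83 p [0.5145 0.2852 0.173 ] yaw -0.1304 units [0.08 0.03 3.64] rot [ 0.    0.01 -0.  ] F [ 0.4  0.4 -0.3] w 0.0854 0.0
```

View pics/w3.png

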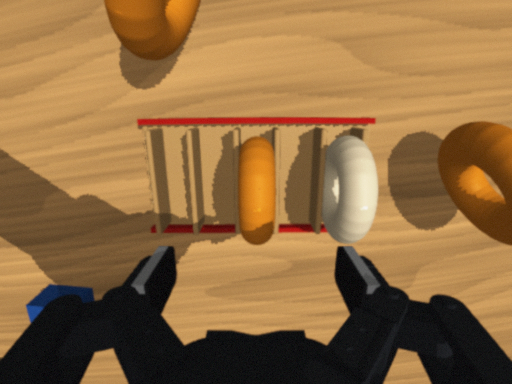

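Golden loaf at (256,190), centred between the fingers. The white one is clear on the right. Descending.

>>> drive_tool(
  increments=[
    [0, 0.1, 0.03, 0.4, 0, 0, 0],
    [0, 0, 0, 0.6, 0, 0, 0],
    [0, 0, 0, 0.6, 0, 0, 0],
    [0, 0, 0, 0.6, 0, 0, 0],
    [0, 0, 0, 0.6, 0, 0, 0],
    [0, 0, 0, 0.5, 0, 0, 0],
    [0, 0, 0, 0.3, 0, 0, 0],
    [0.5, 0, 0, 0, 0, 0, 0],
  ],
)

```text
t: 12.5
ee_pos: [0.5111, 0.286, 0.0807]
tcp_rot: [-0.001, 0.065, 0.998, -0.001]
contact_force: [0.1, 0.6, 0.5]
grip_width: 0.0756
grip_force: 0.0
```

>>> drive_tool(
  increments=[
    [1, 0, 0, 0, 0, 0, 0],
    [1, 0, 0, 0, 0, 0, 0],
    [1, 0, 0, 0, 0, 0, 0],
    [1, 0, 0, 0, 0, 0, 0],
    [1, 0, 0, 0, 0, 0, 0],
    [1, 0, 0, 0, 0, 0, 0],
    [1, 0, 0, 0, 0, 0, 0],
    [1, 0, 0, 0, 0, 0, 0],
  ],
)

```text
t: 13.17
ee_pos: [0.5125, 0.2867, 0.0835]
tcp_rot: [0.001, 0.065, 0.998, 0.0]
contact_force: [-0.3, -1.2, 7.1]
grip_width: 0.0294
grip_force: 60.2
```

>>> drive_tool(
  increments=[
    [1, 0, 0, -0.3, 0, 0, 0],
    [1, 0, 0, -0.5, 0, 0, 0],
    [1, 0, 0, -0.6, 0, 0, 0],
    [1, 0, 0, -0.7, 0, 0, 0],
    [1, 0, 0, -0.7, 0, 0, 0],
    [1, 0, -0.3, -0.6, 0, 0, 0],
    [1, 0, -0.6, -0.4, 0, 0, 0],
    [1, 0, -0.8, -0.2, 0, 0, 0],
  ],
)

```text
t: 13.83
ee_pos: [0.5068, 0.2452, 0.1852]
tcp_rot: [0.001, 0.064, 0.998, 0.001]
contact_force: [-0.0, -0.5, -1.0]
grip_width: 0.029
grip_force: 59.3
```

```bash
python3 -c "
from h import *
go([*stand(0,.33),.183],PSI)"
```

```text
t 13.83 p [0.5068 0.2452 0.1852] yaw -0.1283 units [ -1.18 -10.78   0.07] rot [ 0.02  0.03 -2.73] F [-0.  -0.5 -1. ] w 0.029 59.3
```

>>> drive_tool(
  increments=[
    [1, -0.1, -0.8, 0, 0, 0, -0.34],
    [1, -0.1, -0.8, 0, 0, 0, -0.34],
    [1, -0.1, -0.8, 0, 0, 0, -0.34],
    [1, -0.1, -0.8, 0, 0, 0, -0.34],
    [1, -0.1, -0.8, 0, 0, 0, -0.34],
    [1, -0.1, -0.7, 0, 0, 0, -0.34],
    [1, 0, -0.5, 0, 0, 0, -0.34],
    [1, 0, -0.2, 0, 0, 0, -0.35],
  ],
)

```text
t: 14.5
ee_pos: [0.5159, 0.1067, 0.1838]
tcp_rot: [0.0, -0.054, 0.999, -0.0]
contact_force: [0.5, -0.4, -1.7]
grip_width: 0.0286
grip_force: 59.3
```

```bash
python3 -c "
from h import *
go([*stand(0,.33),.183],PSI)"
```

```text
t 14.5 p [0.5159 0.1067 0.1838] yaw 0.1072 units [ 1.14 -5.21  0.03] rot [-0.    0.01 -0.03] F [ 0.5 -0.4 -1.7] w 0.0286 59.3
```

>>> drive_tool(
  increments=[
    [1, 0.2, -0.6, 0, 0, 0, -0.03],
    [1, 0.2, -0.8, 0, 0, 0, 0],
    [1, 0.2, -0.8, 0, 0, 0, 0],
    [1, 0.2, -0.8, 0, 0, 0, 0],
    [1, 0.2, -0.8, 0, 0, 0, 0],
    [1, 0.1, -0.7, 0, 0, 0, 0],
    [1, 0, -0.5, 0, 0, 0, 0],
    [1, 0, -0.2, 0, 0, 0, 0],
  ],
)

```text
t: 15.17
ee_pos: [0.5027, -0.0253, 0.1837]
tcp_rot: [0.001, -0.054, 0.999, -0.0]
contact_force: [0.2, 0.3, -1.5]
grip_width: 0.029
grip_force: 59.4
```

```bash
python3 - <<'E'
from h import *
go([*stand(0,.145),.183],PSI)
c=cam('wrist');b=cam('scene')
t=np.hstack([cv2.resize(b[0][150:250,110:235],(400,320)),cv2.resize(c[0],(400,320))]);save('t3.png',t)
E
```

```text
t 15.17 p [ 0.5027 -0.0253  0.1837] yaw 0.1086 units [ 0.04 -7.42  0.03] rot [-0.    0.01 -0.02] F [ 0.2  0.3 -1.5] w 0.029 59.4
```

View pics/t3.png

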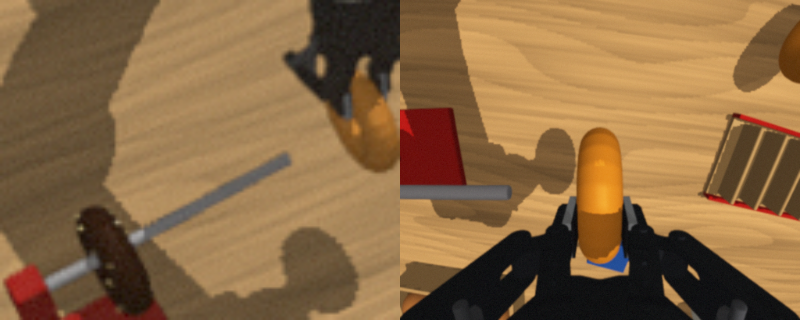

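Dark loaf is on the rod (scene side, (115,260)), and the golden ring at (600,193) lines up with the rod tip at (510,192). Threading.

>>> drive_tool(
  increments=[
    [1, 0, -0.3, 0, 0, 0, 0],
    [1, 0, -0.5, 0, 0, 0, 0],
    [1, 0, -0.6, 0, 0, 0, 0],
    [1, 0, -0.7, 0, 0, 0, 0],
    [1, 0, -0.7, 0, 0, 0, 0],
    [1, 0, -0.7, 0, 0, 0, 0],
    [1, 0, -0.7, 0, 0, 0, 0],
    [1, 0, -0.7, 0, 0, 0, 0],
  ],
)

```text
t: 15.93
ee_pos: [0.5164, -0.1453, 0.1827]
tcp_rot: [0.0, -0.056, 0.998, 0.0]
contact_force: [1.0, 0.5, -0.9]
grip_width: 0.029
grip_force: 59.4
```

>>> drive_tool(
  increments=[
    [1, 0, -0.7, 0, 0, 0, 0],
    [1, 0, -0.7, 0, 0, 0, 0],
    [1, 0, -0.6, 0, 0, 0, 0],
    [1, 0, -0.4, 0, 0, 0, 0],
    [1, 0, -0.1, 0.1, 0, 0, 0],
    [1, 0, 0, 0.15, 0, 0, 0],
    [1, 0, 0, 0.15, 0, 0, 0],
    [1, 0, 0, 0.1, 0, 0, 0],
  ],
)

```text
t: 16.6
ee_pos: [0.5231, -0.206, 0.1694]
tcp_rot: [-0.0, -0.056, 0.998, 0.0]
contact_force: [-0.3, 0.4, 6.1]
grip_width: 0.0287
grip_force: 60.3
```

>>> drive_tool(
  increments=[
    [1, 0, 0, 0, 0, 0, 0],
    [0.5, 0, 0, 0, 0, 0, 0],
    [0.5, 0, 0, 0, 0, 0, 0],
    [0.5, 0, 0, 0, 0, 0, 0],
    [0.5, 0, 0, 0, 0, 0, 0],
    [0.5, 0, 0, 0, 0, 0, 0],
    [0.5, 0, 0, -0.3, 0, 0, 0],
    [0.5, 0, 0, -0.6, 0, 0, 0],
  ],
)

```text
t: 17.27
ee_pos: [0.5224, -0.207, 0.1919]
tcp_rot: [-0.001, -0.055, 0.998, 0.0]
contact_force: [-0.4, -0.4, 0.4]
grip_width: 0.0425
grip_force: 0.0
```

>>> drive_tool(
  increments=[
    [0.5, 0, 0, -0.8, 0, 0, 0],
    [0.3, 0, 0, -0.8, 0, 0, 0],
    [0, 0, 0.3, -0.6, 0, 0, 0],
    [0, -0.3, 0.8, 0, 0, 0, 0],
    [0, -0.5, 0.9, 0, 0, 0, 0],
    [0, -0.5, 0.9, 0, 0, 0, 0],
    [0, -0.5, 0.9, 0, 0, 0, 0],
    [0, -0.3, 0.5, 0, 0, 0, 0],
  ],
)

```text
t: 17.93
ee_pos: [0.5643, -0.0916, 0.2482]
tcp_rot: [0.0, -0.057, 0.998, 0.0]
contact_force: [-0.3, -0.1, -0.2]
grip_width: 0.0847
grip_force: 0.0
```

```bash
python3 - <<'E'
from h import *
b=cam('scene')
for k,y in (('dark',.077),('gold',.147)):
    m=blob(b,k,(115,170,205,290));q,r=rect(m);print(k,m.sum(),r[0],proj(b,[[*stand(0,y),.146]])[0].round(1))
go([.65,.007,.2],.19)
c=cam('wrist');m=blob(c,'blue',(0,0,512,384));q,r=rect(m);print(m.sum(),r,plane(c,[r[0]],.046)[0].round(4),plane(c,cv2.boxPoints(r),.046)[:,:2].round(4).tolist())
E
```

```text
dark 437 (145.30001831054688, 231.1000213623047) [145.3 230.3]
gold 9 (169.8000030517578, 212.6000213623047) [167.5 218.6]
t 17.98 p [ 0.565  -0.0897  0.2481] yaw 0.1155 units [-3.82  3.45  1.93] rot [ 0.01  0.01 -0.85] F [ 0.9  2.8 -0.5] w 0.0856 0.0
1821 ((314.6488037109375, 237.65399169921875), (51.369224548339844, 38.47492599487305), 16.927513122558594) [0.6452 0.0017 0.046 ] [[0.6664, -0.0371], [0.6107, -0.0304], [0.6245, 0.04], [0.6823, 0.0363]]
```

```bash
python3 -c "
from h import *
print(bot.observe()['joint_pos'].round(3))
for y in (-.195+np.pi/2,-.195-np.pi/2): go([.648,.007,.2],y)"
```

```text
[-0.117  0.313  0.278  1.74  -0.096  1.102  1.877]
t 18.03 p [ 0.5643 -0.0917  0.248 ] yaw 0.1147 units [-3.78  3.54  1.92] rot [ 0.000e+00  1.000e-02 -1.445e+01] F [ 0.2 -0.   0. ] w 0.0853 0.0
t 18.03 p [ 0.5643 -0.0917  0.248 ] yaw 0.1147 units [-3.78  3.54  1.92] rot [ 1.000e-02 -0.000e+00  2.155e+01] F [ 0.2 -0.   0. ] w 0.0853 0.0
```

>>> drive_tool(
  increments=[
    [0, -0.7, 0.65, 0, 0, 0, 0],
    [0, -0.8, 0.75, 0, 0, 0, 0],
    [0, -0.8, 0.75, 0, 0, 0, 0],
    [0, -0.8, 0.75, 0, 0, 0, 0],
    [0, -0.65, 0.6, 0, 0, 0, 0],
    [0, 0, 0, 0.2, 0, 0, 0.6],
    [0, 0, 0, 0.3, 0, 0, 1],
    [0, 0, 0, 0.3, 0, 0, 1],
  ],
)

```text
t: 18.7
ee_pos: [0.647, 0.0019, 0.2278]
tcp_rot: [0.0, 0.06, 0.998, -0.0]
contact_force: [-0.3, -0.6, 0.2]
grip_width: 0.0853
grip_force: 0.0
```

>>> drive_tool(
  increments=[
    [0, 0, 0, 0.3, 0, 0, 1],
    [0, 0, 0, 0.3, 0, 0, 1],
    [0, 0, 0, 0.2, 0, 0, 1],
    [0, 0, 0, 0.2, 0, 0, 1],
    [0, 0, 0, 0.1, 0, 0, 1],
    [0, 0, 0, 0, 0, 0, 1],
    [0, 0, 0, 0, 0, 0, 1],
    [0, 0, 0, 0, 0, 0, 1],
  ],
)

```text
t: 19.37
ee_pos: [0.6468, 0.0017, 0.2006]
tcp_rot: [0.0, 0.398, 0.917, -0.0]
contact_force: [-1.4, 0.2, -0.2]
grip_width: 0.0857
grip_force: 0.0
```

>>> drive_tool(
  increments=[
    [0, 0, 0, 0, 0, 0, 1],
    [0, 0, 0, 0, 0, 0, 1],
    [0, 0, 0, 0, 0, 0, 1],
    [0, 0, 0, 0, 0, 0, 1],
    [0, 0, 0, 0, 0, 0, 1],
    [0, 0, 0, 0, 0, 0, 1],
    [0, 0, 0, 0, 0, 0, 1],
    [0, 0, 0, 0, 0, 0, 0.8],
  ],
)

```text
t: 20.03
ee_pos: [0.6468, 0.0018, 0.2006]
tcp_rot: [0.0, 0.682, 0.732, -0.0]
contact_force: [0.0, -0.3, -1.1]
grip_width: 0.0859
grip_force: 0.0
```

```bash
python3 - <<'E'
from h import *
go([.648,.007,.1],-.195-np.pi/2)
c=cam('wrist');m=blob(c,'blue',(0,0,512,384));q,r=rect(m)
h=cv2.cvtColor(c[0],cv2.COLOR_RGB2HSV)[...,2]
v=h[m>0];print(m.sum(),r,np.percentile(v,[5,25,50,75,95]),plane(c,[r[0]],.03)[0])
th,t=cv2.threshold(v.reshape(-1,1),0,1,cv2.THRESH_OTSU);print(th)
k=((m>0)&(h>th)).astype(np.uint8);k=cv2.morphologyEx(k,2,np.ones((3,3)));q,r=rect(k);P=plane(c,cv2.boxPoints(r),.046)
print('top',k.sum(),r,P.mean(0),P[:,:2].round(4).tolist())
for i in range(4): d=P[(i+1)%4]-P[i];print(np.linalg.norm(d).round(4),np.arctan2(-d[0],d[1]).round(3))
im=c[0].copy();cv2.drawContours(im,[np.intp(cv2.boxPoints(r))],0,(255,255,0),1);save('cap.png',im)
a=cam('top')
for k2,box in (('dark',(330,140,410,200)),('gold',(320,140,400,200))):
    m=blob(a,k2,box);q,r=rect(m);print(k2,m.sum(),r[0],[proj(a,[[*stand(0,y),.146]])[0].round(1) for y in (.077,.147)])
E
```

```text
t 20.03 p [0.6468 0.0018 0.2006] yaw -1.5004 units [0.21 0.06 4.03] rot [0.   0.   3.04] F [ 0.  -0.3 -1.1] w 0.0859 0.0
2312 ((262.37738037109375, 176.17922973632812), (41.20816421508789, 57.55406951904297), 15.945395469665527) [111.55 137.   139.   140.   143.  ] [0.65498817 0.00557027 0.03      ]
113.0
top 2190 ((261.94342041015625, 177.6981201171875), (41.20816421508789, 54.394775390625), 15.945395469665527) [0.65395299 0.00663479 0.046     ] [[0.6251, -0.0184], [0.6381, 0.0413], [0.6817, 0.0323], [0.671, -0.0287]]
0.0611 -0.215
0.0445 -1.776
0.0619 2.968
0.0471 1.348
dark 519 (383.67071533203125, 166.03659057617188) [array([383.1, 166.5]), array([358.1, 169.4])]
gold 79 (362.5, 175.5) [array([383.1, 166.5]), array([358.1, 169.4])]
```

View pics/cap.png

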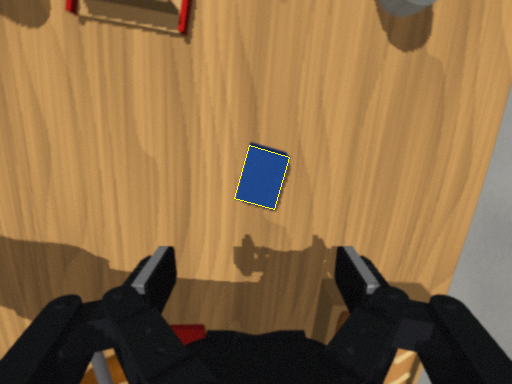

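The cap's top face shows as a clean 61 × 46 mm rectangle centred at (262,178). I'll align to it.

```bash
python3 -c "
from h import *
go([.654,.0066,.01],-.203-np.pi/2)"
```

```text
t 20.13 p [0.6469 0.002  0.2005] yaw -1.497 units [0.17 0.3  7.62] rot [0.   0.01 3.17] F [0.2 0.2 0. ] w 0.0854 0.0
```

>>> drive_tool(
  increments=[
    [0, 0.17, 0.3, 0.6, 0, 0, 0],
    [0, 0, 0, 0.8, 0, 0, 0.8],
    [0, 0, 0, 0.8, 0, 0, 0.8],
    [0, 0, 0, 0.8, 0, 0, 0.8],
    [0, 0, 0, 0.8, 0, 0, 0.77],
    [0, 0, 0, 0.6, 0, 0, 0],
    [0, 0, 0, 0, 0, 0, 0],
    [0, 0, 0, 0, 0, 0, 0],
  ],
)

```text
t: 20.8
ee_pos: [0.654, 0.0072, 0.0902]
tcp_rot: [-0.0, 0.773, 0.634, -0.0]
contact_force: [0.0, -0.0, 0.8]
grip_width: 0.085
grip_force: 0.0
```

```bash
python3 - <<'E'
from h import *
go([.654,.0066,.01],-.203-np.pi/2)
c=cam('wrist');m=blob(c,'blue',(0,0,512,384));h=cv2.cvtColor(c[0],cv2.COLOR_RGB2HSV)[...,2]
k=((m>0)&(h>113)).astype(np.uint8);k=cv2.morphologyEx(k,2,np.ones((3,3)));q,r=rect(k);P=plane(c,cv2.boxPoints(r),.046);print(r,P.mean(0))
for i in range(4): d=P[(i+1)%4]-P[i];print(np.linalg.norm(d).round(4),np.arctan2(-d[0],d[1]).round(3))
E
```

```text
t 20.8 p [0.654  0.0072 0.0902] yaw -1.7683 units [-0.02  0.01  3.21] rot [-0.01  0.01  0.06] F [ 0.  -0.   0.8] w 0.085 0.0
((255.0, 218.5), (77.0, 64.0), 90.0) [0.65403866 0.00682378 0.046     ]
0.0445 -1.768
0.0604 2.98
0.0489 1.374
0.0605 -0.233
```

Confirmed at (0.654, 0.0068), so I'll descend and grip.

>>> drive_tool(
  increments=[
    [0, 0, 0, 0.5, 0, 0, 0.06],
    [0, 0, 0, 0.6, 0, 0, 0],
    [0, 0, 0, 0.6, 0, 0, 0],
    [0, 0, 0, 0.6, 0, 0, 0],
    [0, 0, 0, 0.5, 0, 0, 0],
    [0, 0, 0, 0.3, 0, 0, 0],
    [0, 0, 0, 0.1, 0, 0, 0],
    [0.3, 0, 0, 0, 0, 0, 0],
  ],
)

```text
t: 21.52
ee_pos: [0.6538, 0.0074, 0.0093]
tcp_rot: [-0.0, 0.776, 0.631, -0.0]
contact_force: [0.4, 0.6, -0.2]
grip_width: 0.0753
grip_force: 0.0
```

>>> drive_tool(
  increments=[
    [1, 0, 0, 0, 0, 0, 0],
    [1, 0, 0, 0, 0, 0, 0],
    [1, 0, 0, 0, 0, 0, 0],
    [1, 0, 0, 0, 0, 0, 0],
    [1, 0, 0, 0, 0, 0, 0],
    [1, 0, 0, 0, 0, 0, 0],
    [1, 0, 0, 0, 0, 0, 0],
    [1, 0, 0, 0, 0, 0, 0],
  ],
)

```text
t: 22.18
ee_pos: [0.6547, 0.0075, 0.011]
tcp_rot: [0.0, 0.776, 0.631, 0.001]
contact_force: [-0.5, 0.9, 6.7]
grip_width: 0.0452
grip_force: 61.8
```

```bash
python3 -c "
from h import *
go([*stand(0,.34),.147],PSI-np.pi/2)"
```

```text
t 22.18 p [0.6547 0.0075 0.011 ] yaw -1.7767 units [-2.18 -5.84 -5.45] rot [ 0.02 -0.   -3.62] F [-0.5  0.9  6.7] w 0.0452 61.8
```

>>> drive_tool(
  increments=[
    [1, 0, 0, -0.3, 0, 0, 0],
    [1, 0, 0, -0.6, 0, 0, 0],
    [1, 0, 0, -0.8, 0, 0, -0.5],
    [1, 0, 0, -0.9, 0, 0, -0.7],
    [1, 0, 0, -0.9, 0, 0, -0.7],
    [1, 0, 0, -0.9, 0, 0, -0.7],
    [1, 0, 0, -0.7, 0, 0, -0.7],
    [1, 0, 0, -0.35, 0, 0, -0.32],
  ],
)

```text
t: 22.85
ee_pos: [0.655, 0.0072, 0.1502]
tcp_rot: [0.001, 0.666, 0.746, 0.001]
contact_force: [-0.4, 0.3, -0.1]
grip_width: 0.0455
grip_force: 61.3
```

```bash
python3 -c "
from h import *
go([*stand(0,.34),.148],PSI-np.pi/2)"
```

```text
t 22.85 p [0.655  0.0072 0.1502] yaw -1.4579 units [-0.23 -6.25  0.06] rot [0.04 0.   0.03] F [-0.4  0.3 -0.1] w 0.0455 61.3
```

>>> drive_tool(
  increments=[
    [1, 0, -0.5, 0, 0, 0, 0],
    [1, 0, -0.9, 0, 0, 0, 0],
    [1, 0, -1, 0, 0, 0, 0],
    [1, -0.1, -1, 0, 0, 0, 0],
    [1, -0.1, -1, 0, 0, 0, 0],
    [1, 0, -0.9, 0, 0, 0, 0],
    [1, 0, -0.6, 0.05, 0, 0, 0],
    [1, 0, -0.3, 0, 0, 0, 0],
  ],
)

```text
t: 23.52
ee_pos: [0.4986, -0.0147, 0.1453]
tcp_rot: [-0.0, 0.668, 0.744, 0.0]
contact_force: [-0.5, 0.4, -0.3]
grip_width: 0.0451
grip_force: 61.4
```

```bash
python3 - <<'E'
from h import *
go([*stand(0,.232),.148],PSI-np.pi/2)
# check rod end/cap from wrist: cap offset
c=cam('wrist');m=blob(c,'blue',(0,0,512,384));h=cv2.cvtColor(c[0],cv2.COLOR_RGB2HSV)[...,2]
q,r=rect(m);print(m.sum(),r,plane(c,[r[0]],.183))
a=cam('top');b=cam('scene')
for n,i in(('top',a),('scene',b)):
    m=blob(i,'blue',(0,0,512,384));q,r=rect(m);print(n,m.sum(),r[0],r[1],proj(i,[[*stand(0,.34),.16]]))
for k,y in (('dark',.077),('gold',.147)):
    m=blob(b,k,(115,170,205,290));q,r=rect(m);print(k,m.sum(),r[0],proj(b,[[*stand(0,y),.146]])[0].round(1))
E
```

```text
t 23.52 p [ 0.4986 -0.0147  0.1453] yaw -1.4622 units [-4.38  0.07 -0.11] rot [-0.01 -0.01 -0.02] F [-0.5  0.4 -0.3] w 0.0451 61.4
13388 ((255.0, 264.5), (139.0, 106.0), 90.0) [[ 0.49752671 -0.0023036   0.183     ]]Traceback (most recent call last):
  File "<stdin>", line 8, in <module>
  File "h.py", line 27, in blob
    n,l,s,ce=cv2.connectedComponentsWithStats(k); i=1+np.argmax(s[1:,4]); return (l==i).astype(np.uint8)
                                                      ~~~~~~~~~^^^^^^^^^
    return _wrapfunc(a, 'argmax', axis=axis, out=out, **kwds)
    return bound(*args, **kwds)
ValueError: attempt to get argmax of an empty sequence
```

>>> drive_tool(
  increments=[
    [1, 0, 0.07, -0.1, 0, 0, -0.02],
    [1, -0.3, 0, 0, 0, 0, 0],
    [1, -0.5, 0, 0, 0, 0, 0],
    [1, -0.5, 0, 0, 0, 0, 0],
    [1, -0.5, 0, 0, 0, 0, 0],
    [1, -0.5, 0, 0, 0, 0, 0],
    [1, -0.3, 0, 0, 0, 0, 0],
    [1, 0, 0, 0, 0, 0, 0],
  ],
)

```text
t: 24.33
ee_pos: [0.5099, -0.0808, 0.1476]
tcp_rot: [0.0, 0.667, 0.745, -0.0]
contact_force: [0.3, 0.1, -1.3]
grip_width: 0.0455
grip_force: 61.4
```

```bash
python3 - <<'E'
from h import *
go([*stand(0,.232),.148],PSI-np.pi/2)
b=cam('scene')
for k,y in (('dark',.077),('gold',.147),('blue',.297)):
  try:
    m=blob(b,k,(115,150,260,290));q,r=rect(m);print(k,m.sum(),r,proj(b,[[*stand(0,y),.146 if k!='blue' else .16]])[0].round(1))
  except Exception as e: print(k,'none')
h=cv2.cvtColor(b[0],cv2.COLOR_RGB2HSV);x,y=proj(b,[[*stand(0,.147),.11]])[0].astype(int);print(h[y-1:y+2,x-3:x+4].tolist())
E
```

```text
t 24.33 p [ 0.5099 -0.0808  0.1476] yaw -1.4614 units [-1.7  -0.09 -0.01] rot [ 0.    0.01 -0.01] F [ 0.3  0.1 -1.3] w 0.0455 61.4
dark 447 ((145.50001525878906, 231.00003051757812), (37.11872863769531, 14.310833930969238), 63.43495178222656) [145.3 230.3]
gold 11 ((164.3648681640625, 224.689208984375), (7.069156646728516, 2.46598482131958), 80.53767395019531) [167.5 218.6]
blue 76 ((199.84483337402344, 196.13796997070312), (14.837629318237305, 10.373208999633789), 66.80140686035156) [212.7 191.8]
[[[15, 187, 120], [16, 186, 114], [16, 197, 114], [16, 183, 120], [16, 185, 123], [17, 204, 121], [16, 190, 126]], [[16, 186, 122], [17, 194, 109], [16, 187, 113], [16, 189, 120], [15, 193, 127], [17, 190, 122], [16, 191, 123]], [[16, 178, 119], [14, 181, 117], [15, 173, 118], [16, 178, 122], [15, 182, 126], [15, 186, 126], [16, 180, 126]]]
```

The golden loaf is in place (shadowed gold pixels), and the cap mouth is already past the rod tip with no contact force. Pushing home.

>>> drive_tool(
  increments=[
    [1, -0.2, -0.09, 0, 0, 0, 0],
    [1, -0.3, 0, 0, 0, 0, 0],
    [1, -0.4, 0, 0, 0, 0, 0],
    [1, -0.3, 0, 0, 0, 0, 0],
    [1, -0.2, 0, 0, 0, 0, 0],
    [1, -0.1, 0, 0, 0, 0, 0],
    [1, -0.1, 0, 0, 0, 0, 0],
    [1, -0.05, 0, 0, 0, 0, 0],
  ],
)

```text
t: 25.05
ee_pos: [0.5119, -0.1203, 0.1475]
tcp_rot: [0.0, 0.667, 0.745, -0.0]
contact_force: [-0.7, 0.5, -1.0]
grip_width: 0.0451
grip_force: 61.4
```

```bash
python3 -c "
from h import *
go([*stand(0,.232),.140],PSI-np.pi/2)"
```

```text
t 25.05 p [ 0.5119 -0.1203  0.1475] yaw -1.4592 units [-0.12  0.    0.3 ] rot [-0.    0.    0.02] F [-0.7  0.5 -1. ] w 0.0451 61.4
```

Still no contact; about 3 mm remain. Creeping in until the force rises.

>>> drive_tool(
  increments=[
    [1, -0.05, 0, 0, 0, 0, 0],
    [1, -0.05, 0, 0, 0, 0, 0],
    [1, -0.05, 0, 0, 0, 0, 0],
    [1, -0.05, 0, 0, 0, 0, 0],
    [1, -0.04, 0, 0, 0, 0, 0],
    [1, 0, 0, 0, 0, 0, 0],
    [1, 0, 0, 0, 0, 0, 0],
    [1, 0, 0, 0, 0, 0, 0],
  ],
)

```text
t: 25.72
ee_pos: [0.5124, -0.1233, 0.1474]
tcp_rot: [-0.002, 0.666, 0.746, 0.001]
contact_force: [-4.5, 16.0, 4.8]
grip_width: 0.045
grip_force: 62.2
```

```bash
python3 -c "
from h import *
go([*stand(0,.232),.140],PSI-np.pi/2)"
```

```text
t 25.72 p [ 0.5124 -0.1233  0.1474] yaw -1.4566 units [-0.01 -0.    0.29] rot [-0.01 -0.04  0.05] F [-4.5 16.   4.8] w 0.045 62.2
```

Contact at 16 N, right at y = 232 mm, so the cap is home. I'll relax, lower it onto the rod, and release.

>>> drive_tool(
  increments=[
    [1, 0.07, 0, 0, 0, 0, 0],
    [1, 0, 0, 0.1, 0, 0, 0],
    [1, 0, 0, 0.1, 0, 0, 0],
    [1, 0, 0, 0.08, 0, 0, 0],
    [1, 0, 0, 0.05, 0, 0, 0],
    [1, 0, 0, 0, 0, 0, 0],
    [0.3, 0, 0, 0, 0, 0, 0],
    [0.3, 0, 0, 0, 0, 0, 0],
  ],
)

```text
t: 26.38
ee_pos: [0.5124, -0.1245, 0.1393]
tcp_rot: [0.0, 0.667, 0.745, -0.0]
contact_force: [-0.0, -0.7, -0.8]
grip_width: 0.0598
grip_force: 0.0
```

>>> drive_tool(
  increments=[
    [0.1, 0, 0, 0, 0, 0, 0],
    [0.1, 0, 0, 0, 0, 0, 0],
    [0.1, 0, 0, 0, 0, 0, 0],
    [0.1, 0, 0, -0.3, 0, 0, 0],
    [0.1, 0, 0, -0.6, 0, 0, 0],
    [0.1, 0, 0, -0.8, 0, 0, 0],
    [0.1, 0, 0, -0.9, 0, 0, 0],
    [0.1, 0, 0, -0.9, 0, 0, 0],
  ],
)

```text
t: 27.05
ee_pos: [0.5121, -0.1245, 0.2283]
tcp_rot: [0.0, 0.667, 0.745, -0.0]
contact_force: [-0.3, -0.5, -0.4]
grip_width: 0.0773
grip_force: 0.0
```

>>> drive_tool(
  increments=[
    [0, 1, 0, -0.3, 0, 0, 0],
    [0, 1, 0, 0, 0, 0, 0],
    [0, 1, 0, 0, 0, 0, 0],
    [0, 1, 0, 0, 0, 0, 0],
    [0, 1, 0, 0, 0, 0, 0],
    [0, 1, 0, 0, 0, 0, 0],
    [0, 0.5, 0, 0, 0, 0, 0],
    [0, 0, 0, 0, 0, 0, 0],
  ],
)

```text
t: 27.72
ee_pos: [0.494, 0.04, 0.2348]
tcp_rot: [-0.0, 0.665, 0.747, 0.0]
contact_force: [-0.3, 0.3, 0.1]
grip_width: 0.0854
grip_force: 0.0
```

```bash
python3 - <<'E'
from h import *
go([*stand(0,.232),.140],PSI-np.pi/2)
b=cam('scene');a=cam('top')
for n,c,box in (('scene',b,(115,150,260,290)),('top',a,(290,130,400,200))):
  h=cv2.cvtColor(c[0],cv2.COLOR_RGB2HSV)
  for k,y,z in (('dark',.077,.146),('blue',.232,.151)):
    m=blob(c,k,box);q,r=rect(m);print(n,k,m.sum(),r,proj(c,[[*stand(0,y),z]])[0].round(1))
t=np.hstack([cv2.resize(b[0][150:270,110:260],(400,320)),cv2.resize(a[0][120:216,300:420],(400,320))]);save('end.png',t)
E
```

```text
t 27.72 p [0.494  0.04   0.2348] yaw -1.4554 units [-6.58 -0.03  3.79] rot [ 0.   -0.01  0.06] F [-0.3  0.3  0.1] w 0.0854 0.0
scene dark 439 ((145.5, 230.99996948242188), (37.11872863769531, 14.310834884643555), 63.43495178222656) [145.3 230.3]
scene blue 46 ((186.09616088867188, 200.98080444335938), (10.198039054870605, 10.001923561096191), 78.69007110595703) [193.5 203.8]
top dark 546 ((384.1039733886719, 166.03961181640625), (36.51786422729492, 21.4928035736084), 84.2894058227539) [383.1 166.5]
top blue 316 ((331.8399963378906, 171.87998962402344), (18.384777069091797, 18.1019344329834), 81.8698959350586) [327.8 172.6]
```

View pics/end.png

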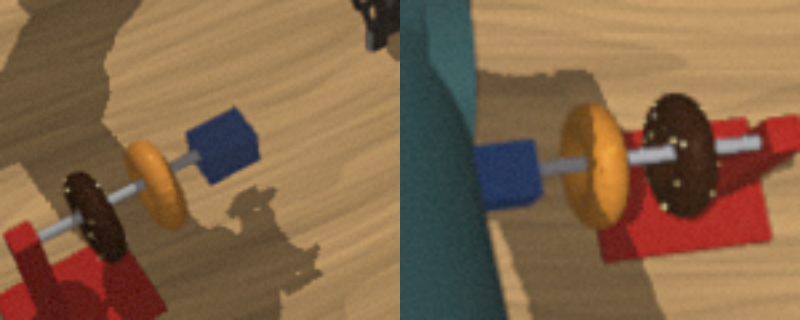

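Both views show the dark loaf, then the golden loaf, then the blue cap on the rod end in line with it, all hanging and untouched. Handing in.

```bash
python3 -c "
from cell import bot
print(bot.sign_off())"
```

```text
the job is handed in; nothing more can be done
None
```

The job is handed in at about 28 s of robot time: the dark loaf hangs nearest the post, the golden loaf outside it, and the blue cap is fully home on the rod's free end with the gripper clear, though sign-off gave no pass/fail result.

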